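# Unplug a charged battery pack and put it away in the rack

### The arm

A 6-joint arm with a two-finger parallel gripper is mounted at the origin on the work surface. World frame = base frame: x ahead of the robot, y to its left, z up, the work surface at z = 0. Lengths are in mm, angles in rad, forces in N, time in s.
With the tool pointing down it reaches from about 300 to 875 mm from the base axis. Payload 4.2 kg.
Tool frame: the origin (TCP) lies midway between the tips of the shut fingers; the grasp point (between the pads) lies 19 mm behind it; z points along the fingers, y is the line along which they close (so a half turn about z gives the same grasp; the last joint's range is limited). The gripper opens to 85 mm and grips with 20 to 120 N. Pads are 22 mm wide; open, the fingers measure 114 mm over their backs; the gripper's body (76 mm by 85 mm) begins 54 mm behind the grasp point. The pads swing forward as they close: fully open they stand 13 mm farther back than shut.
Start: joints at [-0.02, 0.32, 1.565, -0, 1.257, -0.02], TCP at [575.014, 0, 231.338] pointing down, gripper open.
Joint ranges: [-3.11, 3.11], [-0.84, 2.01], [0.21, 2.61], [-1.34, 4.49], [0.05, 2.63], [-2.56, 2.56]. Speed limits (rad/s): [2.57, 2.57, 3.14, 3.14, 3.14, 3.14].

### API

Orientations are given as a unit quaternion [w, x, y, z].
In Python, from cell import read_state, snapshot, camera_info, hand_in gives the robot as it stands.
- The arm moves only by the shell command python3 -m creep 'ROWS'. ROWS is JSON, a list of rows, each a list of 3 entries, a list of its own where there are three numbers: the shift along the tool's x, y, z in cm, then the turn, a rotation vector about the tool's x, y, z in degrees, then the finger opening in cm, from 0 to 8.54. In form: [[[dx, dy, dz], [rx, ry, rz], grip], ...]. A call has exactly 10 rows; each row shifts and turns the commanded pose from where the row before left it, along the tool's axes as they then stand; what a row does not reach is not made up. A row lasts 1/12 s, in which the tool goes at most 41.7 mm and 7.16 degrees, less where a joint would pass 70% of its speed; a pose out of reach is approached as far as the arm can. A call is refused whole if a number of a shift passes 4.17 or a number of a turn 7.16, either way. A call with a gripper value outside its range is refused whole. The fingers move at their own pace and stop on an object; the grip force is fixed at half the most. Time passes only in rows, so rows that do not move let the fingers close, or fill a call up. It gives the time, the measured TCP pose, the force, the opening and the grip force at its end, in the units of the state.
- read_state(): the state, without advancing time (a new reading comes with each control period).
- snapshot(name): name is "scene" or "side" or "wrist"; returns the picture (400x640x3 uint8, red, green, blue); there is no depth.
- camera_info(name): a dict with "K" (3x3 intrinsics, pixels), "extrinsics" (4x4, takes a point from world to camera coordinates); the wrist camera has in their place "T_tool_cam" (4x4, takes a point from camera to tool coordinates, whose origin is the TCP and whose axes are the flange's). Camera axes: x right, y up, looking along -z (the intrinsics and any distortion apply to the point x, -y, -z); pixel columns grow to the right and rows downward; lengths in mm; the calibration is good to about 2 mm. A picture is of the moment at which its call begins: read the wrist's pose just before it. camera_info takes no time and is no camera call.
- hand_in(): hands the job in; it is judged then, once.
The state is a dict: "clock": time; "joint_positions": joint angles; "joint_vel": joint speeds; "joint_torque": joint torques, N m; "ee_pos": TCP position; "tcp_rot": TCP orientation; "contact_force": force on the tool from outside, world axes, zero at the start; "torque": the same for the moment, N m; "grip_width": opening from 0.0 (shut) to 1.0 (fully open); "grip_force": force on a finger pad.
Only numpy, scipy, OpenCV 4.12 (cv2) and the standard library are available. Lean on these libraries where they do the work, as an engineer would, in place of code of your own. Each camera call takes 0.05 s, during which the arm holds its last target. There are 200 camera calls.

### The job

Pull the square battery pack straight out of its sprung socket in the white charger, set it down flat and upright on the bench and let go of it. Then take it again by its plug end and its back end, so that its sides are clear for the dividers, and lower it (do not drop it) into the empty bay of the aluminium rack, the one with the rubber mat, so that it stands flat and upright on the mat, lies lengthwise in the bay, either way round, with neither its plug nor its back sticking out of the bay, and is let go. Leave the round plug in the charger, the two packs already in the rack and the jar as they are.

Things in the scene. Friction and masses are not known exactly. Their poses are not given: they have to be found in the camera images.
- pack: The battery pack to move: black plastic block 46 (x) by 56 (y) by 40 mm high, 0.1 to 0.2 kg. Origin: centre of the block's underside; z up. A grey plug sticks out of its +x end; the end face above the plug (20 to 40 mm up) is free. At the start the plug is fully in a socket of the charger, +x into the charger, the underside 25 mm above the bench.
- pack_plug (a point): Tip of the pack's plug, at x = 49, z = 13 mm in the pack's frame. The plug is 26 mm long, 28 mm wide, 6 to 20 mm above the pack's underside. A sprung ball in the socket holds it by a groove and gives way at about 10 to 18 N of straight pull along the pack's -x; it is clear of the socket after 26 mm.
- charger: White charger block, fixed to the bench, 70 (x) by 300 (y) by 90 mm high. Origin: centre of its underside. Its front face, at x = -35 mm, looks along its -x and has two sockets side by side at y = -70 and y = +70 mm; the battery pack is in one, the round plug in the other.
- round_plug: Bystander: round black plug in the other socket of the charger, 40 mm in diameter, standing 42 mm out of the front face. Origin on its axis line, 23 mm in front of the charger's face and 13 mm below the axis; x points into the charger.
- rack: Aluminium rack, fixed, 120 (x) by 212 (y) by 45 mm high. Origin: centre of its underside. Floor 5 mm thick; four dividers 5 mm thick run along its x at y = -103.5, -34.5, 34.5 and 103.5 mm up to 45 mm high, leaving three bays 64 mm wide (centres y = -69, 0, 69 mm), open at both x ends. Any of them may be the empty one.
- bay_mat: Black rubber mat 110 (x) by 60 (y) by 2 mm lying on the floor of the empty bay, fixed. Origin: centre of its underside, 5 mm above the bench, midway along the bay; x runs along the bay. The pack stands on the mat's top, 7 mm above the bench.
- stored_a: Bystander: a pack of the same shape as the battery pack, standing loose in another bay of the rack. Origin: centre of the block's underside.
- stored_b: Bystander: a second such pack in the remaining bay of the rack. Origin: centre of the block's underside.
- jar: Bystander: closed amber glass jar 48 mm in diameter, 85 mm high, loose on the bench. Origin: centre of its underside.
Not all that is in view belongs to the job. What is shaped like the pack but yellow is not meant.

How it is judged:
By the outcome, as a careful person would: the job done as asked, in the order asked, and still so for the second after the job is handed in, with the robot touching nothing.
It also fails if it takes over 48 s, if anything falls off the work surface, if the arm or the gripper's body presses on something with over 40 N, if the wrist force passes 120 N, or if a joint passes its speed limit or range.

## Working session

There is one attempt and no reset: what is moved stays moved. The work goes in short steps, Python scripts to look and compute and a shell command to move; the robot and the scene stay as the last step left them, time stands still between calls to the robot, and variables do not carry over. Pictures are saved under pics/ and viewed, at most 10 in all, crops included, and the job is handed in when it is done.

```bash
mkdir -p pics; ls; python3 - <<'E'
from cell import *
import cv2,numpy as np
np.set_printoptions(precision=4,suppress=True)
for n in("scene","side","wrist"):
    i=snapshot(n); cv2.imwrite(f"pics/{n}0.png",i[:,:,::-1]); print(n,camera_info(n))
print(read_state())
E
```

```text
pics
scene {'K': array([[477.4005,   0.    , 324.1886],
       [  0.    , 477.4005, 198.2522],
       [  0.    ,   0.    ,   1.    ]]), 'extrinsics': array([[   -0.0748,     0.9972,     0.0021,    29.111 ],
       [   -0.5476,    -0.0428,     0.8356,   278.0186],
       [    0.8334,     0.0614,     0.5493, -1736.8711],
       [    0.    ,     0.    ,     0.    ,     1.    ]])}
side {'K': array([[473.1989,   0.    , 322.0764],
       [  0.    , 473.1989, 199.0139],
       [  0.    ,   0.    ,   1.    ]]), 'extrinsics': array([[  -0.996 ,   -0.0877,   -0.0142,  573.9056],
       [   0.0555,   -0.7384,    0.6721,  -47.4646],
       [  -0.0694,    0.6686,    0.7403, -938.874 ],
       [   0.    ,    0.    ,    0.    ,    1.    ]])}
wrist {'K': array([[306.5478,   0.    , 323.6057],
       [  0.    , 306.5478, 200.9801],
       [  0.    ,   0.    ,   1.    ]]), 'T_tool_cam': array([[   0.0001,    0.9602,    0.2791,   70.9422],
       [   1.    ,   -0.0002,    0.0002,   -0.0651],
       [   0.0002,    0.2791,   -0.9602, -144.6786],
       [   0.    ,    0.    ,    0.    ,    1.    ]])}
{'clock': 0.15, 'joint_positions': array([-0.02  ,  0.3201,  1.5654,  0.0001,  1.2574, -0.02  ]), 'joint_vel': array([-0.0004, -0.0027, -0.002 ,  0.0023, -0.0015, -0.0017]), 'joint_torque': array([ -0.0001, -41.584 , -23.4346,  -0.0001,   0.0059,  -0.    ]), 'ee_pos': array([574.6517,   0.0124, 230.6813]), 'tcp_rot': array([-0.0005,  0.7071,  0.7071, -0.0004]), 'contact_force': array([ 0.5917, -0.621 , -0.6991]), 'torque': array([-0.0072,  0.0292, -0.0188]), 'grip_force': 0.0, 'grip_width': 1.0036061896083606}
```

View pics/scene0.png

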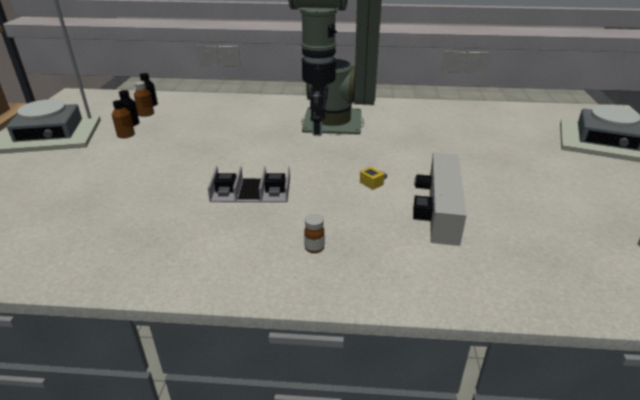

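View pics/side0.png

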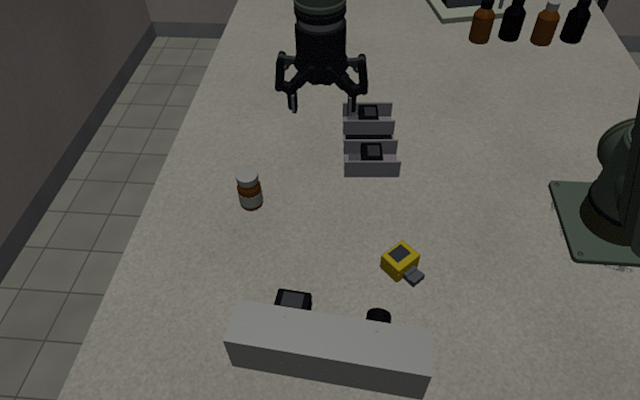

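```bash
python3 - <<'E'
import cv2,numpy as np
s=cv2.imread("pics/scene0.png"); d=cv2.imread("pics/side0.png")
R=lambda i,x,y,w,h,k:cv2.resize(i[y:y+h,x:x+w],None,fx=k,fy=k,interpolation=cv2.INTER_CUBIC)
a=R(s,400,145,80,100,5); b=R(d,215,270,225,130,3)
c=R(s,200,155,100,55,4); e=R(d,335,95,75,90,4)
for n,A in(("c1",[a]),("c2",[b])):pass
W=np.zeros((600,800,3),np.uint8)
W[:500,:400]=a; W[:220,400:800]=c; W[230:590,400:700]=e
cv2.imwrite("pics/cA.png",W); cv2.imwrite("pics/cB.png",b)
E
```

```text
(no output)
```

View pics/cA.png

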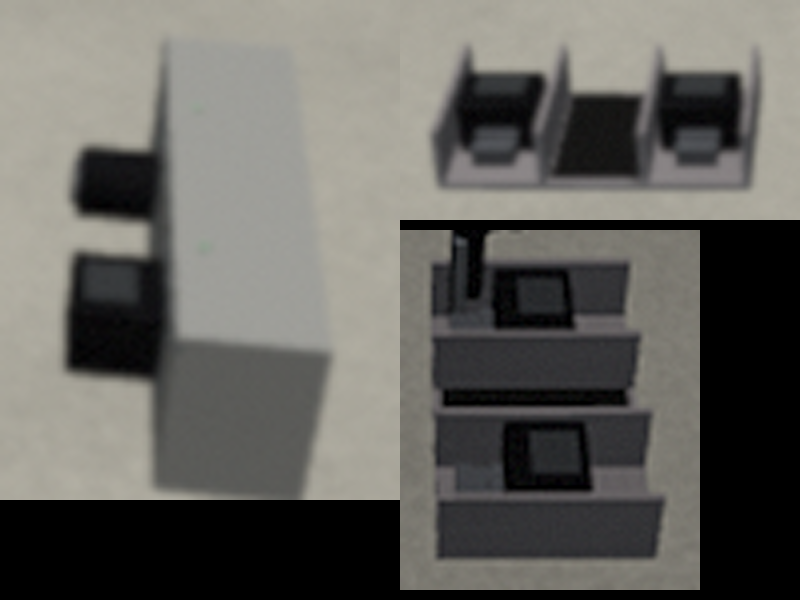

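View pics/cB.png

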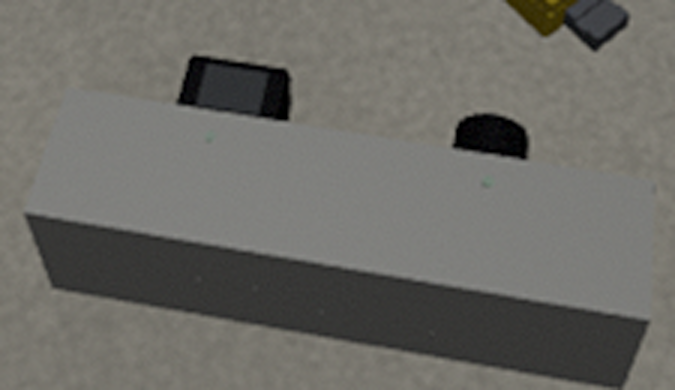

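The black square block at scene (423,208) is the pack: black, square and plugged into the charger. The round one at (423,181) is the bystander plug, the yellow block at (372,178) is the decoy, and the black ones at (225,185) and (275,183) are the stored packs. The crop confirms this, and it also shows that the middle bay, with the mat at (250,188), is the empty one. Next I fit the poses.

```bash
cat > h.py <<'E'
import numpy as np, cv2
from cell import *
from scipy.optimize import least_squares
from scipy.spatial.transform import Rotation as Ro
np.set_printoptions(precision=2,suppress=True)
def proj(n,P,st=None):
    i=camera_info(n); P=np.atleast_2d(P)
    if n=="wrist":
        T=np.eye(4); q=st["tcp_rot"]; T[:3,:3]=Ro.from_quat(np.r_[q[1:],q[0]]).as_matrix(); T[:3,3]=st["ee_pos"]
        E=np.linalg.inv(T@i["T_tool_cam"])
    else: E=i["extrinsics"]
    c=P@E[:3,:3].T+E[:3,3]; c=c*[1,-1,-1]; u=c@i["K"].T
    return u[:,:2]/u[:,2:]
def place(p,L):
    c,s=np.cos(p[2]),np.sin(p[2]); L=np.atleast_2d(L).astype(float)
    return L@np.array([[c,-s,0],[s,c,0],[0,0,1]]).T+[p[0],p[1],0]
def fit(obs,p0,st=None):   # obs: list of (cam, localpts, pix)
    f=lambda p:np.concatenate([(proj(n,place(p,L),st)-np.array(x)).ravel() for n,L,x in obs])
    r=least_squares(f,p0,loss="soft_l1"); return r.x,r.fun.reshape(-1,2)
def crop(x,k,ox,oy): return (np.array(x,float)+.5)/k-.5+[ox,oy]
E
python3 - <<'E'
from h import *
ch=[("scene",[(-35,150,90),(35,150,90),(-35,-150,90),(35,-150,90),(-35,-150,0),(35,-150,0)],crop([(165,38),(290,47),(175,338),(330,352),(155,487),(302,497)],5,400,145)),
("side",[(-35,-150,90),(-35,150,90),(35,-150,90),(35,150,90),(35,-150,0),(35,150,0)],crop([(75,92),(655,180),(25,213),(648,320),(53,288),(622,387)],3,215,270))]
ra=[("scene",[(60,-106,0),(60,106,0),(60,-103.5,45),(-60,-103.5,45),(-60,103.5,45),(-60,-34.5,45),(-60,34.5,45)],crop([(38,187),(350,187),(35,135),(68,45),(357,45),(163,45),(260,45)],4,200,155)),
("side",[(60,106,0),(-60,106,0),(60,106,45),(-60,106,45),(60,-103.5,45),(-60,-103.5,45),(60,34.5,45),(-60,34.5,45),(60,-34.5,45),(-60,-34.5,45)],crop([(38,328),(255,328),(37,270),(264,267),(32,33),(228,32),(36,182),(251,181),(34,105),(240,104)],4,335,95))]
for nm,o,p0 in(("charger",ch,(700,250,1.57)),("rack",ra,(700,-150,0))):
    for s in([0,1],[0],[1]):
        p,r=fit([o[k] for k in s],p0); print(nm,s,p,np.degrees(p[2]),"rms",np.sqrt((r**2).mean()))
        if len(s)==2:
            print(r.T)
            if nm=="charger":
                pk=place(p,[-58,-70,25])[0]; print("pack",pk)
                L=[(-81,-42,65),(-81,-98,65),(-35,-42,65),(-35,-98,65)]
                print(proj("scene",place(p,L)),"read",crop([(75,255),(68,312),(165,258),(160,318)],5,400,145))
                print(proj("side",place(p,L[:2])),"read",crop([(290,70),(190,57)],3,215,270))
ja=[("scene",[(0,0,85)],[(314.5,217)]),("side",[(0,0,85)],[(246,174)])]
print("jar",fit(ja,(800,0,0))[0])
E
```

```text
charger [0, 1] [536.49 326.77   1.48] 84.6780515496675 rms 0.9004522022031338
[[-0.26  0.13  0.31  0.47 -0.52 -0.15 -2.5   0.44 -0.19  1.51  0.05  0.76]
 [ 0.07  0.27  0.13  0.32  0.92  2.04 -1.76 -0.15 -0.24 -0.23  0.22  0.97]]
pack [600.81 262.53  25.  ]
[[414.14 194.55]
 [413.87 206.84]
 [432.59 196.24]
 [433.06 208.65]] read [[414.6 195.6]
 [413.2 207. ]
 [432.6 196.2]
 [431.6 208.2]]
[[311.73 291.98]
 [278.23 286.87]] read [[311.33 293.  ]
 [278.   288.67]]
charger [0] [533.83 327.15   1.48] 84.64351352010225 rms 0.503975662266215
charger [1] [536.86 326.82 -99.05] -5675.295700542229 rms 1.0714922310217554
rack [0, 1] [ 484.61 -199.1     0.08] 4.31519283359148 rms 0.4541336314374076
[[ 0.17  0.33 -0.34 -0.11 -0.25  0.18 -0.03 -0.4   0.34  0.26  0.34 -0.12
   0.69 -0.09  0.38 -0.13  0.3 ]
 [ 1.17  1.29  0.13  0.38  0.49  0.42  0.45  0.49  0.43 -0.02  0.63 -0.45
  -0.4  -0.19 -0.08 -0.48 -0.41]]
rack [0] [ 481.27 -199.8     0.08] 4.3637622466096175 rms 0.30674328436146875
rack [1] [ 485.02 -199.05   69.19] 3964.4357174833945 rms 0.3537961671548778
jar [723.05   2.2    0.  ]
```

```bash
python3 -m creep '[[[3,0.35,0.3],[0,0,0],8.54],[[3.5,0.35,0.7],[0,0,0],8.54],[[3.5,0.35,0.7],[0,0,0],8.54],[[3.5,0.35,0.7],[0,0,0],8.54],[[3.5,0.35,0.7],[0,0,0],8.54],[[3.5,0.35,0.7],[0,0,0],8.54],[[3,0.4,0.7],[0,0,0],8.54],[[0,0,0],[0,0,5.3],8.54],[[0,0,0],[0,0,0],8.54],[[0,0,0],[0,0,0],8.54]]'
python3 - <<'E'
from h import *
s=read_state(); w=snapshot("wrist"); np.save("w1.npy",[s["ee_pos"],s["tcp_rot"][1:]]) 
cv2.imwrite("pics/w1.png",cv2.resize(w[:,:,::-1],(800,500),interpolation=cv2.INTER_CUBIC)); print(s["ee_pos"],s["tcp_rot"],s["clock"])
c=[536.5,326.8,np.radians(84.7)]
print(proj("wrist",place(c,[(-81,-42,65),(-81,-98,65),(-35,-42,65),(-35,-98,65),(-35,150,90),(-35,-150,90)]),s))
E
```

```text
clock: 0.98
ee_pos: [599.8, 235.0, 185.9]
tcp_rot: [0.0, 0.738, 0.675, -0.001]
contact_force: [0.3, -0.7, 1.3]
grip_width: 0.998
grip_force: 0.0
[599.77 234.98 185.87] [ 0.    0.74  0.67 -0.  ] 0.9833
[[290.81 189.1 ]
 [353.58 189.28]
 [289.33 136.56]
 [355.21 136.76]
 [ 37.11 138.38]
 [425.76 139.5 ]]
```

View pics/w1.png

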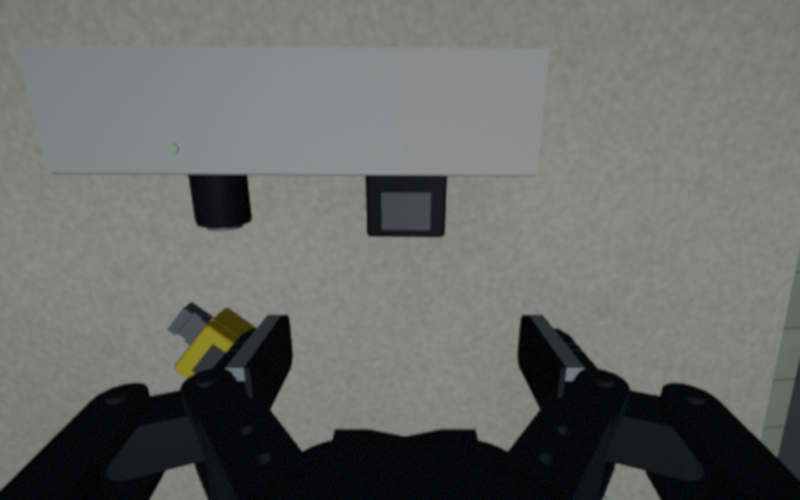

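```bash
python3 -m creep '[[[0.9,0.06,0],[0,0,0],8.54],[[0.8,0,1],[0,0,0],8.54],[[0.8,0,2],[0,0,0],8.54],[[0,0,2.5],[0,0,0],8.54],[[0,0,2.5],[0,0,0],8.54],[[0,0,2.5],[0,0,0],8.54],[[0,0,2],[0,0,0],8.54],[[0,0,1.5],[0,0,0],8.54],[[0,0,0.8],[0,0,0],8.54],[[0,0,0.5],[0,0,0],8.54]]'
python3 -m creep '[[[0,0,0],[0,0,0],8],[[0,0,0],[0,0,0],7],[[0,0,0],[0,0,0],6],[[0,0,0],[0,0,0],4],[[0,0,0],[0,0,0],4],[[0,0,0],[0,0,0],4],[[0,0,0],[0,0,0],4],[[0,0,0],[0,0,0],4],[[0,0,0],[0,0,0],4],[[0,0,0],[0,0,0],4]]'
```

```text
clock: 1.87
ee_pos: [602.4, 259.6, 31.7]
tcp_rot: [-0.0, 0.739, 0.674, -0.001]
contact_force: [-0.2, 0.2, 0.3]
grip_width: 0.999
grip_force: 0.0
clock: 2.7
ee_pos: [603.3, 260.0, 34.9]
tcp_rot: [0.0, 0.739, 0.674, 0.001]
contact_force: [-1.9, -1.5, 5.7]
grip_width: 0.647
grip_force: 63.2
```

```bash
python3 -m creep '[[[-0.2,0,0],[0,0,0],4],[[-0.2,0,0],[0,0,0],4],[[-0.3,0,0],[0,0,0],4],[[-0.4,0,0],[0,0,0],4],[[-0.4,0,0],[0,0,0],4],[[-0.5,0,0],[0,0,0],4],[[-0.5,0,0],[0,0,0],4],[[-0.5,0,0],[0,0,0],4],[[-0.5,0,0],[0,0,0],4],[[-0.5,0,0],[0,0,0],4]]'
python3 - <<'E'
from h import *
s=read_state(); w=snapshot("wrist")
cv2.imwrite("pics/w2.png",cv2.resize(w[:,:,::-1],(800,500),interpolation=cv2.INTER_CUBIC)); print(s["ee_pos"],s["tcp_rot"],s["clock"])
E
```

```text
clock: 3.53
ee_pos: [598.4, 218.7, 32.5]
tcp_rot: [-0.0, 0.739, 0.674, -0.001]
contact_force: [-0.3, -0.3, -1.5]
grip_width: 0.644
grip_force: 63.7
[598.43 218.65  32.51] [-0.    0.74  0.67 -0.  ] 3.5333
```

View pics/w2.png

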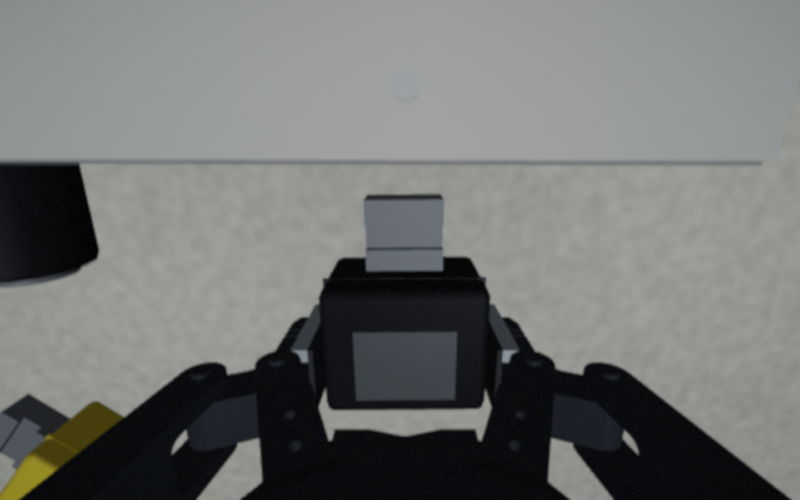

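The pack is out of the socket, with its plug clear at (404,195–270), and it is held level. Before moving it I check where the yellow decoy is.

```bash
python3 - <<'E'
from h import *
print(fit([("scene",[(0,0,40)],[(372,172)]),("side",[(0,0,40)],[(400,254)])],(500,150,0)))
print(read_state()["joint_positions"])
E
```

```text
(array([423.4 , 137.65,   0.  ]), array([[-0.27,  0.27],
       [ 0.07,  0.2 ]]))
[ 0.33  0.59  1.66 -0.    0.89  0.43]
```

```bash
python3 -m creep '[[[-2.4,0,0],[0,0,0],4],[[-3.8,0,0],[0,0,0],4],[[-3.8,0,0],[0,0,0],4],[[-2.6,0,0],[0,0,0],4],[[-1,0,0],[0,0,0],4],[[0,0,0],[0,0,6.7],4],[[0,0,0],[0,0,6.7],4],[[0,0,0],[0,0,6.7],4],[[0,0,0],[0,0,6.7],4],[[0,0,0],[0,0,6.7],4]]'
python3 -m creep '[[[0,0,0],[0,0,6.7],4],[[0,0,0],[0,0,6.7],4],[[0,0,0],[0,0,6.7],4],[[0,0,0],[0,0,6.7],4],[[0,0,0],[0,0,6.7],4],[[0,0,0],[0,0,6.7],4],[[0,0,0],[0,0,6.7],4],[[0,0,1],[0,0,0],4],[[0,0,0.7],[0,0,0],4],[[0,0,0.4],[0,0,0],4]]'
python3 -m creep '[[[0,0,0.1],[0,0,0],4],[[0,0,0.05],[0,0,0],4],[[0,0,0.05],[0,0,0],4],[[0,0,0.05],[0,0,0],4],[[0,0,0],[0,0,0],4],[[0,0,0],[0,0,0],4],[[0,0,0],[0,0,0],4],[[0,0,0],[0,0,0],4],[[0,0,0],[0,0,0],4],[[0,0,0],[0,0,0],4]]'
```

```text
clock: 4.42
ee_pos: [586.5, 84.7, 33.0]
tcp_rot: [-0.0, 0.903, 0.429, -0.0]
contact_force: [-0.4, -0.2, -1.9]
grip_width: 0.647
grip_force: 63.6
clock: 5.25
ee_pos: [585.6, 84.6, 10.6]
tcp_rot: [0.0, 0.999, 0.039, -0.001]
contact_force: [-0.1, 0.3, -1.5]
grip_width: 0.644
grip_force: 63.6
clock: 6.08
ee_pos: [586.4, 84.6, 10.3]
tcp_rot: [0.0, 0.999, 0.038, -0.0]
contact_force: [-3.7, -0.6, 5.6]
grip_width: 0.641
grip_force: 64.2
```

```bash
python3 -m creep '[[[0,0,0],[0,0,0],6],[[0,0,0],[0,0,0],7],[[0,0,0],[0,0,0],8.54],[[0,0,0],[0,0,0],8.54],[[0,0,0],[0,0,0],8.54],[[0,0,0],[0,0,0],8.54],[[0,0,-0.5],[0,0,0],8.54],[[0,0,-2],[0,0,0],8.54],[[0,0,-4],[0,0,0],8.54],[[0,0,-4],[0,0,0],8.54]]'
python3 -m creep '[[[0,0,-3],[0,0,-7],8.54],[[0,0,0],[0,0,-7],8.54],[[0,0,0],[0,0,-7],8.54],[[0,0,0],[0,0,-7],8.54],[[0,0,0],[0,0,-7],8.54],[[0,0,0],[0,0,-7],8.54],[[0,0,0],[0,0,-7],8.54],[[0,0,0],[0,0,-7],8.54],[[0,0,0],[0,0,-7],8.54],[[0,0,0],[0,0,-7],8.54]]'
python3 -m creep '[[[0,0,0],[0,0,-7],8.54],[[0,0,0],[0,0,-7],8.54],[[0,0,0],[0,0,-6],8.54],[[0,0,0],[0,0,0],8.54],[[0,0,0],[0,0,0],8.54],[[0,0,0],[0,0,0],8.54],[[0,0,0],[0,0,0],8.54],[[0,0,0],[0,0,0],8.54],[[0,0,0],[0,0,0],8.54],[[0,0,0],[0,0,0],8.54]]'
python3 - <<'E'
from h import *
s=read_state(); w=snapshot("wrist")
cv2.imwrite("pics/w3.png",cv2.resize(w[:,:,::-1],(800,500),interpolation=cv2.INTER_CUBIC)); print(s["ee_pos"],s["tcp_rot"],s["clock"],s["joint_positions"])
print(proj("wrist",place((588,84.7,np.radians(4.4)),[(-23,-28,40),(-23,28,40),(23,28,40),(23,-28,40),(49,14,20),(49,-14,20)]),s)*1.25)
E
```

```text
clock: 6.92
ee_pos: [585.5, 84.4, 115.0]
tcp_rot: [0.0, 0.999, 0.037, -0.002]
contact_force: [0.8, -0.1, 0.3]
grip_width: 0.998
grip_force: 0.0
clock: 7.75
ee_pos: [586.7, 84.6, 145.2]
tcp_rot: [0.0, 0.795, 0.606, 0.0]
contact_force: [0.2, 1.5, 0.1]
grip_width: 1.001
grip_force: 0.0
clock: 8.58
ee_pos: [586.7, 84.6, 144.9]
tcp_rot: [0.0, 0.68, 0.733, 0.0]
contact_force: [0.1, -0.6, -0.2]
grip_width: 1.0
grip_force: 0.0
[586.67  84.6  144.86] [0.   0.68 0.73 0.  ] 8.5833 [ 0.12  0.41  1.65 -0.    1.08  0.05]
[[373.66 287.65]
 [371.57 208.02]
 [441.63 207.88]
 [439.62 287.53]
 [474.82 222.42]
 [472.95 259.69]]
```

View pics/w3.png

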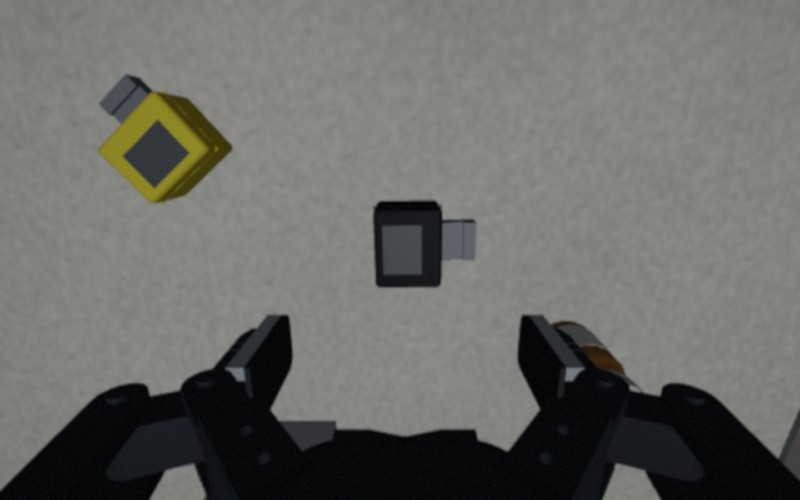

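```bash
python3 -m creep '[[[0,0.2,1],[0,0,0],8.54],[[0,0,2],[0,0,0],8.54],[[0,0,2.5],[0,0,0],8.54],[[0,0,2.5],[0,0,0],8.54],[[0,0,2],[0,0,0],8.54],[[0,0,1.5],[0,0,0],8.54],[[0,0,0.7],[0,0,0],8.54],[[0,0,0.4],[0,0,0],8.54],[[0,0,0],[0,0,0],8.54],[[0,0,0],[0,0,0],8.54]]'
python3 -m creep '[[[0,0,0],[0,0,0],8],[[0,0,0],[0,0,0],7],[[0,0,0],[0,0,0],6],[[0,0,0],[0,0,0],5],[[0,0,0],[0,0,0],3.5],[[0,0,0],[0,0,0],3.5],[[0,0,0],[0,0,0],3.5],[[0,0,0],[0,0,0],3.5],[[0,0,0],[0,0,0],3.5],[[0,0,0],[0,0,0],3.5]]'
python3 - <<'E'
from h import *
s=read_state(); w=snapshot("wrist")[:,:,::-1]; d=snapshot("side")[:,:,::-1]
W=np.zeros((600,800,3),np.uint8); W[:300,:800]=cv2.resize(w[170:320,120:520],None,fx=2,fy=2,interpolation=cv2.INTER_CUBIC)
u=proj("side",[(588,85,20)])[0].astype(int); print(u,s["ee_pos"])
W[300:,:]=cv2.resize(d[u[1]-40:u[1]+35,u[0]-50:u[0]+50],(800,600))[::1][:300] if 0 else cv2.resize(d[u[1]-25:u[1]+20,u[0]-60:u[0]+60],(800,300),interpolation=cv2.INTER_CUBIC)
cv2.imwrite("pics/w4.png",W)
E
```

```text
clock: 9.47
ee_pos: [589.3, 84.8, 19.4]
tcp_rot: [0.0, 0.68, 0.733, 0.0]
contact_force: [0.4, 1.3, 0.6]
grip_width: 0.999
grip_force: 0.0
clock: 10.3
ee_pos: [589.2, 84.8, 19.7]
tcp_rot: [0.0, 0.68, 0.733, 0.001]
contact_force: [0.2, -0.1, 6.9]
grip_width: 0.521
grip_force: 63.9
[311 232] [589.21  84.81  19.65]
```

View pics/w4.png

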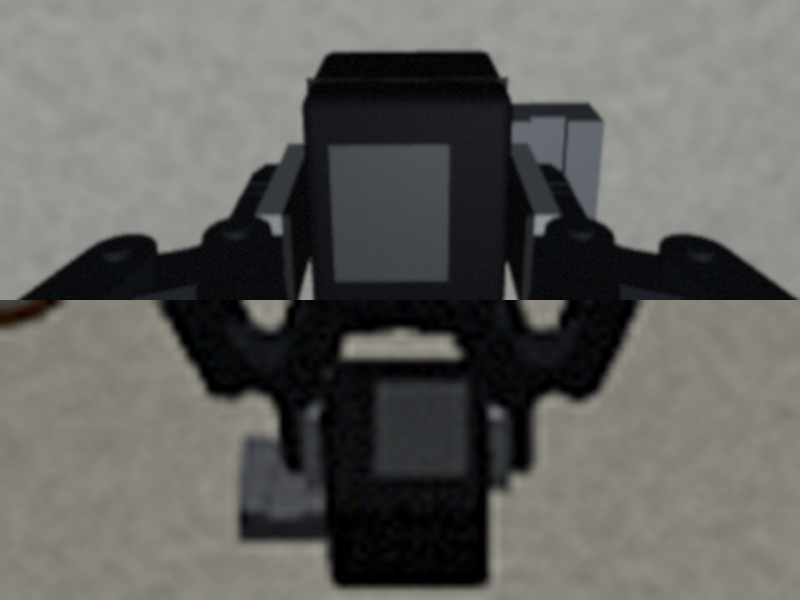

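```bash
python3 -m creep '[[[0,0,-0.5],[0,0,0],3.5],[[0,0,-2],[0,0,0],3.5],[[0,0,-3],[0,0,0],3.5],[[-2,-1,-2],[0,0,0],3.5],[[-3.4,-1.7,0],[0,0,0],3.5],[[-3.4,-1.7,0],[0,0,0],3.5],[[-3.4,-1.7,0],[0,0,0],3.5],[[-3.4,-1.7,0],[0,0,0],3.5],[[-3.4,-1.7,0],[0,0,0],3.5],[[-3.4,-1.7,0],[0,0,0],3.5]]'
python3 -m creep '[[[-3,-1.6,0],[0,0,0],3.5],[[-1.5,-0.9,0],[0,0,0],3.5],[[-0.6,-0.2,0],[0,0,0],3.5],[[0,0,0],[0,0,0],3.5],[[0,0,0],[0,0,0],3.5],[[0,0,0],[0,0,0],3.5],[[0,0,0],[0,0,0],3.5],[[0,0,0],[0,0,0],3.5],[[0,0,0],[0,0,0],3.5],[[0,0,0],[0,0,0],3.5]]'
python3 - <<'E'
from h import *
s=read_state(); w=snapshot("wrist")[:,:,::-1]; d=snapshot("side")[:,:,::-1]; c=snapshot("scene")[:,:,::-1]
cv2.imwrite("pics/w5.png",cv2.resize(w,(800,500),interpolation=cv2.INTER_CUBIC)); cv2.imwrite("pics/d5.png",d); cv2.imwrite("pics/c5.png",c)
q=s["tcp_rot"]; print(s["ee_pos"],2*np.degrees(np.arctan2(q[2],q[1]))-90,s["clock"])
r=(484.6,-199.1,np.radians(4.3))
print(proj("wrist",place(r,[(60,34.5,45),(-60,34.5,45),(60,-34.5,45),(-60,-34.5,45),(60,103.5,45),(-60,103.5,45)]),s)*1.25)
p=s["ee_pos"]; k=(p[0],p[1],np.radians(4.3))
print(proj("wrist",place(k,[(23,28,p[2]+21),(-23,28,p[2]+21),(23,28,p[2]-19),(-23,28,p[2]-19)]),s)*1.25)
E
```

```text
clock: 11.23
ee_pos: [492.3, -148.3, 93.5]
tcp_rot: [-0.0, 0.68, 0.733, -0.0]
contact_force: [-0.1, -0.5, -1.8]
grip_width: 0.519
grip_force: 63.2
clock: 12.07
ee_pos: [470.9, -199.4, 93.8]
tcp_rot: [0.0, 0.68, 0.733, 0.0]
contact_force: [0.1, 0.5, -2.4]
grip_width: 0.525
grip_force: 63.1
[ 470.94 -199.4    93.83] 4.3577741115320805 12.0667
[[548.57 215.62]
 [314.21 215.35]
 [535.55 336.63]
 [322.14 336.4 ]
 [564.43  68.26]
 [304.55  67.94]]
[[472.23 270.99]
 [337.42 270.84]
 [456.86 241.21]
 [352.66 241.09]]
```

View pics/w5.png

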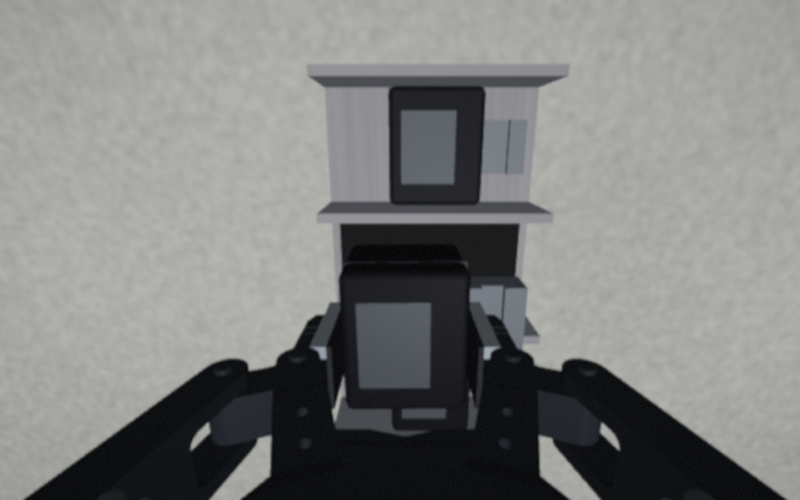

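Held pack, outlined at (342–468, 246–408), hangs over the empty middle bay. The bay's dividers run along rows 216 and 338. I'll work out the sideways offset numerically.

```bash
python3 - <<'E'
from h import *
s=read_state(); p=s["ee_pos"]; k=(p[0],p[1],np.radians(4.36))
for dz in(0,-3):
  print(dz,(proj("wrist",place(k,[(0,y,p[2]+z+dz) for y,z in((28,21),(-28,21),(28,-19))]),s)*1.25)[:,1])
g=cv2.imread("pics/w5.png").sum(2)/3
print("pack col445",[(r,int(g[r,440:452].mean())) for r in range(236,284,2)]); print([(r,int(g[r,345:352].mean())) for r in range(398,416,1)])
print("div col 345:",[(r,int(g[r,340:380].mean())) for r in range(200,230)]);print("divtop",[(r,int(g[r,340:380].mean())) for r in range(60,84)])
print("div3 col 530-536",[(r,int(g[r,529:534].mean())) for r in range(312,350)])
E
```

```text
0 [270.92 409.58 241.15]
-3 [268.09 404.37 239.45]
pack col445 [(236, 28), (238, 29), (240, 28), (242, 27), (244, 17), (246, 9), (248, 8), (250, 9), (252, 8), (254, 7), (256, 9), (258, 9), (260, 19), (262, 22), (264, 11), (266, 9), (268, 8), (270, 11), (272, 14), (274, 21), (276, 26), (278, 34), (280, 38), (282, 39)]
[(398, 27), (399, 28), (400, 28), (401, 30), (402, 33), (403, 37), (404, 41), (405, 44), (406, 49), (407, 56), (408, 65), (409, 71), (410, 74), (411, 76), (412, 76), (413, 76), (414, 76), (415, 76)]
div col 345: [(200, 137), (201, 121), (202, 97), (203, 81), (204, 77), (205, 77), (206, 78), (207, 78), (208, 78), (209, 78), (210, 78), (211, 80), (212, 94), (213, 116), (214, 136), (215, 146), (216, 150), (217, 150), (218, 150), (219, 150), (220, 150), (221, 148), (222, 135), (223, 104), (224, 66), (225, 39), (226, 30), (227, 29), (228, 30), (229, 30)]
divtop [(60, 173), (61, 173), (62, 171), (63, 165), (64, 157), (65, 150), (66, 147), (67, 147), (68, 147), (69, 147), (70, 147), (71, 147), (72, 147), (73, 147), (74, 141), (75, 128), (76, 106), (77, 86), (78, 78), (79, 78), (80, 78), (81, 78), (82, 77), (83, 77)]
div3 col 530-536 [(312, 175), (313, 176), (314, 177), (315, 176), (316, 174), (317, 174), (318, 173), (319, 170), (320, 167), (321, 159), (322, 148), (323, 134), (324, 121), (325, 109), (326, 96), (327, 86), (328, 80), (329, 78), (330, 76), (331, 75), (332, 74), (333, 75), (334, 82), (335, 98), (336, 120), (337, 137), (338, 143), (339, 144), (340, 144), (341, 143), (342, 145), (343, 151), (344, 161), (345, 168), (346, 170), (347, 170), (348, 169), (349, 169)]
```

```bash
python3 -m creep '[[[-0.06,0,0.3],[0,0,0],3.5],[[0,0,0.6],[0,0,0],3.5],[[0,0,0.8],[0,0,0],3.5],[[0,0,0.8],[0,0,0],3.5],[[0,0,0.7],[0,0,0],3.5],[[0,0,0.7],[0,0,0],3.5],[[0,0,0.6],[0,0,0],3.5],[[0,0,0.6],[0,0,0],3.5],[[0,0,0],[0,0,0],3.5],[[0,0,0],[0,0,0],3.5]]'
```

```text
clock: 13.05
ee_pos: [470.6, -200.4, 42.4]
tcp_rot: [-0.0, 0.68, 0.733, -0.0]
contact_force: [-0.2, 0.2, -2.1]
grip_width: 0.524
grip_force: 63.1
```

```bash
python3 -m creep '[[[0,0,0.3],[0,0,0],3.5],[[0,0,0.3],[0,0,0],3.5],[[0,0,0.2],[0,0,0],3.5],[[0,0,0.15],[0,0,0],3.5],[[0,0,0.15],[0,0,0],3.5],[[0,0,0.1],[0,0,0],3.5],[[0,0,0.1],[0,0,0],3.5],[[0,0,0.05],[0,0,0],3.5],[[0,0,0],[0,0,0],3.5],[[0,0,0],[0,0,0],3.5]]'
```

```text
clock: 13.88
ee_pos: [470.8, -200.5, 29.3]
tcp_rot: [0.0, 0.68, 0.733, 0.0]
contact_force: [-0.1, -0.3, -2.5]
grip_width: 0.527
grip_force: 63.1
```

```bash
python3 -m creep '[[[0,0,0.05],[0,0,0],3.5],[[0,0,0.05],[0,0,0],3.5],[[0,0,0.05],[0,0,0],3.5],[[0,0,0.05],[0,0,0],3.5],[[0,0,0.05],[0,0,0],3.5],[[0,0,0.05],[0,0,0],3.5],[[0,0,0],[0,0,0],3.5],[[0,0,0],[0,0,0],3.5],[[0,0,0],[0,0,0],3.5],[[0,0,0],[0,0,0],3.5]]'
```

```text
clock: 14.72
ee_pos: [470.7, -200.5, 26.6]
tcp_rot: [0.0, 0.68, 0.733, 0.0]
contact_force: [-1.9, 1.3, 4.7]
grip_width: 0.523
grip_force: 63.8
```

```bash
python3 -m creep '[[[0,0,0],[0,0,0],4.8],[[0,0,0],[0,0,0],5.2],[[0,0,0],[0,0,0],6],[[0,0,0],[0,0,0],7],[[0,0,0],[0,0,0],7.5],[[0,0,0],[0,0,0],7.5],[[0,0,0],[0,0,0],7.5],[[0,0,-0.5],[0,0,0],7.5],[[0,0,-1],[0,0,0],7.5],[[0,0,-2],[0,0,0],7.5]]'
python3 -m creep '[[[0,0,-3],[0,0,0],7.5],[[0,0,-4],[0,0,0],7.5],[[0,0,-4],[0,0,0],7.5],[[3,0,-3],[0,0,0],7.5],[[-3,0,0],[0,0,0],7.5],[[-3,0,0],[0,0,0],7.5],[[-3,0,0],[0,0,0],7.5],[[0,0,0],[0,0,0],7.5],[[0,0,0],[0,0,0],7.5],[[0,0,0],[0,0,0],7.5]]'
python3 - <<'E'
from h import *
s=read_state(); w=snapshot("wrist")[:,:,::-1]; d=snapshot("side")[:,:,::-1]; c=snapshot("scene")[:,:,::-1]
W=np.zeros((600,800,3),np.uint8)
W[:300,:480]=cv2.resize(w,(480,300),interpolation=cv2.INTER_AREA)
W[310:530,:400]=cv2.resize(c[155:210,200:300],(400,220),interpolation=cv2.INTER_CUBIC)
W[:360,490:790]=cv2.resize(d[95:185,335:410],(300,360),interpolation=cv2.INTER_CUBIC)
W[370:600,410:800]=cv2.resize(d[150:400,200:440],(390,230),interpolation=cv2.INTER_AREA)
cv2.imwrite("pics/end.png",W); print(s["ee_pos"],s["contact_force"],s["clock"])
E
```

```text
clock: 15.55
ee_pos: [469.5, -199.9, 60.7]
tcp_rot: [-0.002, 0.68, 0.733, -0.001]
contact_force: [0.2, -0.8, 0.2]
grip_width: 0.879
grip_force: 0.0
clock: 16.38
ee_pos: [474.9, -260.4, 201.2]
tcp_rot: [-0.0, 0.68, 0.733, 0.0]
contact_force: [-0.6, 0.6, -1.3]
grip_width: 0.885
grip_force: 0.0
[ 474.89 -260.45  201.16] [-0.58  0.55 -1.27] 16.3833
```

View pics/end.png

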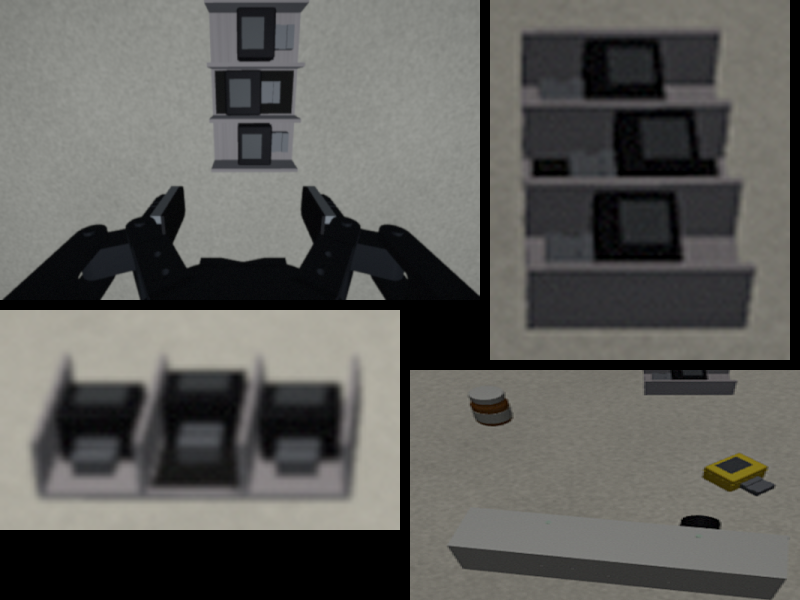

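The pack stands flat on the mat in the middle bay at (255,92), lengthwise and inside both open ends. The stored packs, the jar and the round plug look unmoved.

```bash
python3 -c "from cell import *; print(hand_in())"
```

```text
the job is handed in; nothing more can be done
None
```

The battery pack is out of the charger, was set down on the bench and let go, then taken again by its plug and back ends and lowered onto the mat in the empty middle bay, and the job was handed in at about 16.5 s of the 48 s allowed.

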